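True up a shelf batten with a try square

ROBOT

A 6-joint arm with a two-finger parallel gripper is mounted at the origin on the work surface. World frame = base frame: x ahead of the robot, y to its left, z up, the work surface at z = 0. Lengths are in m, angles in rad, forces in N, time in s.
With the tool pointing down it reaches from about 0.325 to 0.775 m from the base axis. Payload 9.3 kg.
Tool frame: the origin (TCP) lies at the very end of the fingers, on their centre line; the grasp point (between the pads) lies 19 mm behind it; z points along the fingers, y is the direction in which the jaws open and shut (so a half turn about z gives the same grasp; the last joint's range is limited). The gripper opens to 85 mm and grips with 20 to 120 N. Pads are 22 mm wide; open, the fingers measure 114 mm over their backs; the gripper's body (76 mm by 85 mm) begins 54 mm behind the grasp point. The pads swing forward as they close: fully open they stand 13 mm farther back than shut.
Start: joints at [-1.337, 0.259, 0.021, 1.334, 0, 1.418], TCP at [0.207, -0.509, 0.231] pointing down, gripper open.
Joint ranges: [-3.04, 3.04], [-0.91, 1.82], [-1.04, 1.36], [-1.92, 1.95], [-1.52, 1.45], [-3.14, 3.14]. Speed limits (rad/s): [2.22, 2.22, 2.79, 3.14, 3.14, 3.14].

INTERFACE

Orientations are given as a unit quaternion [x, y, z, w].
In Python, from cell import arm, optics, sign_off gives the robot as it stands.
- The arm moves only by the tool play_rows, never from a script. Its argument "series" is a list of rows, each an object of numbers: "fingers": the finger opening in cm, from 0 to 8.54; "x", "y", "z": the shift along the tool's x, y, z in cm; "ax", "ay", "az": the turn, a rotation vector about the tool's x, y, z in rad. A call has 1 to 12 rows; each row shifts and turns the commanded pose from where the row before left it, along the tool's axes as they then stand; what a row does not reach is not made up. A row lasts 1/8 s, in which the tool goes at most 62.5 mm and 10.7 degrees, less where a joint would pass 70% of its speed; a pose out of reach is approached as far as the arm can. A call with a gripper value outside its range is refused whole. The fingers move at their own pace and stop on an object; "newtons" is the grip in N (left out, the last holds). Time passes only in rows, so rows that do not move let the fingers close. It gives the time, the measured TCP pose, the force and the opening at its end, in the units of the state.
- arm.state(): the state, without advancing time (a new reading comes with each control period).
- optics.get_image(name): name is "side" or "top" or "wrist"; returns a dict with "frame" (420x560x3 uint8, blue, green, red), "range_z" (420x560 float32, m along the optical axis (not along the pixel's ray), 0 where there is no reading), "K" (3x3 intrinsics, pixels), "distortion" ([k1, k2, p1, p2, k3] as OpenCV has them; the pictures are not rectified), "view" (4x4, takes a point from world to camera coordinates); the wrist camera has in their place "T_tool_cam" (4x4, takes a point from camera to tool coordinates, whose origin is the TCP and whose axes are the flange's). Camera axes: x right, y up, looking along -z (the intrinsics and any distortion apply to the point x, -y, -z); pixel columns grow to the right and rows downward; lengths in m; the calibration is good to about 2 mm. A picture is of the moment at which its call begins: read the wrist's pose just before it.
- sign_off(): hands the job in, once; it reports no verdict.
The state is a dict: "time": time; "q": joint angles; "dq": joint speeds; "effort": joint torques, N m; "eef_pos": TCP position; "eef_rot": TCP orientation; "contact_force": force on the tool from outside, world axes, zero at the start; "moment": the same for the moment, N m; "opening": opening from 0.0 (shut) to 1.0 (fully open).
Only numpy, scipy, OpenCV 4.12 (cv2) and the standard library are available. Lean on these libraries where they do the work, as an engineer would, in place of code of your own. Each camera call takes 0.05 s, during which the arm holds its last target.

TASK

The shelf batten on the white closet panel hangs on a single screw and has swung out of true. Square it up with the try square: lay the blade flat on the panel with the stock flush against the panel's front edge and the blade's outer edge flush along the side of the batten, press the square firmly home against both at once, though without straining the screw, and leave it lying there with the batten true. Leave the other things on the bench alone.

Things in the scene. Friction and masses are not known exactly. Their poses are not given: they have to be found in the camera images.
- square_grip (a point): Try square, an L of black plastic stock and steel blade, about 0.17 kg. This point: centre of the bare part of its stock (a block 120 x 36 x 24 mm high), half-way up; grip it here across the 36 mm width. Axes: x along the blade towards its tip, y along the stock away from the blade, z up. From here the stock spans x -18..18, y -80..40, z -12..12 mm; the blade x 18..178, y -80..-40, z -2..2
- square_heel (a point): on the square: outer corner where blade and stock meet, on the stock's inner face (facing the blade tip; it bears on the panel's edge), level with the blade's underside; the stock reaches 10 mm lower. Axes as square_grip. The square starts with its stock on the bench and blade on the offcut; let go in the air or with its stock unsupported on the bench it tips blade-down
- square_end (a point): on the square: the other end of the stock's inner face, 120 mm from the heel along +y, level with the blade's underside
- square_tip (a point): on the square: the far end of the blade's outer edge, 160 mm from the heel along +x, at the blade's underside. The outer edge, heel to tip, is what lies along the batten
- panel: White panel 240 mm (its x) by 340 mm (its y) by 18 mm on a 2 mm anti-slip mat; it does not move. Origin: centre of its outline at bench height; its top is 20 mm above the bench. Its front edge, at x = -120 mm, faces the robot. With the blade laid on it the stock hangs before the edge, 10 mm clear of the bench, and stands 14 mm above the top: the finger on the panel's side has only that to hold
- panel_edge: the band along the panel's front edge, at x = -120 mm of the panel, on which the stock bears. Same origin and axes as the panel. Panel and batten are slick (friction about 0.35), yet rubbing on the edge uses up part of a sideways push; about 10 N each way is firm, and pushing on the batten harder than on the edge twists the stock off the edge
- batten: Pine batten 180 x 30 x 25 mm high on the panel, held by one screw. Origin: screw axis at the panel's top face (panel x 0, y -70 mm); x along it to the back, y to its left; it spans x -105..75. It only turns about the screw, stiffly (0.15 N m, 1.5 N at the front end) and stays where left. True, its left side lies at panel y -55 mm, its front end 15 mm behind the front edge
- batten_swing (a joint): the batten's angle about its screw, rad: 0 when square to the panel's front edge, positive anticlockwise from above (front end swung to -y); it starts at -0.22 to -0.09, its front end swung to the left, towards where the square goes
- batten_face (a point): on the batten: a point of its left side (+y, the side that the blade goes against) abreast of the screw, 2 mm above the panel. Axes as the batten
- offcut: plywood offcut 120 x 130 x 10 mm on which the square's blade rests at first; fixed to the bench. Origin: centre of its underside. It ends at least 25 mm short of the stock
- tape: bystander: tape measure 62 x 34 x 58 mm high, standing on the back left corner of the panel
- screwdriver: bystander: screwdriver 190 mm long, lying on the panel right of the batten
- pin_tray: bystander: small tray of shelf pins 120 x 90 x 35 mm, right of the panel
- level: bystander: short spirit level 200 x 22 x 45 mm, right of the panel
- bracket: bystander: steel angle bracket 100 x 25 mm, one leg upright, 70 mm high, on the back of the panel behind the blade's place
- mallet: bystander: hammer 240 mm long, on the bench to the front right of the panel
Not all that is in view belongs to the job. What is shaped like the part that bears square_grip but yellow is not meant.

How it is judged:
On the way:
1. the square is pressed home: its stock bears on the panel's front edge and its blade on the side of the batten at the same time, with at least 2 N each, for 0.3 s (contact force between square and panel_edge above 2 N and contact force between square and batten above 2 N), for 0.3 s.
At the end, for the whole second after the job is handed in: Square at rest, released, blade flat on the panel (within 2.5 mm); stock's inner face within 2 mm of the panel's front edge at both ends; blade's outer edge within 2 mm of the batten's side at heel and tip; batten within 0.02 rad of square to the edge (x of each of square_heel, square_end in the frame of panel above -0.122 m and z of square_heel in the frame of panel between 0.0175 and 0.0225 m and z of each of square_tip, square_end in the frame of panel below 0.0225 m and y of each of square_heel, square_tip in the frame of batten below 0.017 m and value of joint batten_swing between -0.02 and 0.02 rad and linear speed of square below 0.01 m/s); the robot touches nothing.
It fails at once if the batten's single screw is strained: the square, fingers or arm push the batten with more than 40 N (contact force between anything else and batten above 40 N).
It fails at once if a bystander is moved by more than 30 mm (distance of any of tape, screwdriver, pin_tray, level, bracket, mallet from where it was at the start of the episode above 0.03 m).
It also fails if it takes over 72 s, if anything falls off the work surface, if the arm or the gripper's body presses on something with over 40 N, if the wrist force passes 120 N, or if a joint passes its speed limit or range.

## Working session

There is one attempt and no reset: what is moved stays moved. The work goes in short steps, Python scripts to look and compute and a tool call to move; the robot and the scene stay as the last step left them, time stands still between calls to the robot, and variables do not carry over. Pictures are saved under pics/ and viewed, and the job is handed in when it is done.

Besides the shell and the picture viewer there is one more tool, called as name(argument=value, ...) on one line, values as JSON. play_rows: Moves the arm, as the interface text tells. Its arguments: {"type":"object","properties":{"series":{"type":"array","items":{"type":"object","properties":{"fingers":{"type":"number"},"x":{"type":"number"},"y":{"type":"number"},"z":{"type":"number"},"ax":{"type":"number"},"ay":{"type":"number"},"az":{"type":"number"}}}},"newtons":{"type":"number"}},"required":["series"]}

```bash
ls; mkdir -p pics; python3 - <<'E'
from cell import arm, optics
import cv2,numpy as np
s=arm.state(); print({k:np.round(v,3) if not isinstance(v,dict) else v for k,v in s.items()})
for n in ["side","top","wrist"]:
    d=optics.get_image(n); cv2.imwrite(f"pics/{n}0.png",d["frame"]); print(n,d["K"],d["distortion"],d.get("view",d.get("T_tool_cam")), (d["range_z"]>0).mean())
E
```

```text
pics
{'time': np.float64(0.0), 'q': array([-1.337,  0.259,  0.021,  1.334, -0.   ,  1.418]), 'dq': array([ 0.001,  0.001,  0.   , -0.   ,  0.001,  0.003]), 'effort': array([ 2.0000e-03, -5.5564e+01,  3.4453e+01,  1.4000e-02, -0.0000e+00,
        0.0000e+00]), 'eef_pos': array([ 0.207, -0.509,  0.231]), 'eef_rot': array([ 0.981,  0.192, -0.   , -0.001]), 'contact_force': array([ 0.315, -1.042, -0.259]), 'moment': array([-0.036, -0.044, -0.039]), 'opening': np.float64(0.999)}
side [[473.39555459   0.         289.43817967]
 [  0.         473.39555459 213.2994307 ]
 [  0.           0.           1.        ]] [-0.04354091  0.          0.          0.          0.        ] [[-0.77734761 -0.62885696  0.01641988  0.36785795]
 [ 0.34806539 -0.40821789  0.84392454 -0.23305155]
 [-0.52400493  0.66173792  0.53621055 -0.93532171]
 [ 0.          0.          0.          1.        ]] 0.995969387755102
top [[498.44715796   0.         293.48418154]
 [  0.         498.44715796 208.05583918]
 [  0.           0.           1.        ]] [-0.08832051  0.          0.          0.          0.        ] [[ 0.00897599 -0.9998812   0.01253091 -0.04818228]
 [ 0.99391338  0.010297    0.10968213 -0.49507822]
 [-0.10979813  0.01147013  0.99388772 -1.24385325]
 [ 0.          0.          0.          1.        ]] 0.9959311224489796
wrist [[330.5033327    0.         275.93418967]
 [  0.         330.5033327  209.07580571]
 [  0.           0.           1.        ]] [-0.0074688  0.         0.         0.         0.       ] [[-2.51088181e-04  9.55393629e-01  2.95335318e-01  7.51889278e-02]
 [ 9.99999953e-01  1.87941553e-04  2.42199300e-04  2.19218843e-04]
 [ 1.75889890e-04  2.95335365e-01 -9.55393632e-01 -1.42069184e-01]
 [ 0.00000000e+00  0.00000000e+00  0.00000000e+00  1.00000000e+00]] 0.9959608843537415
```

View pics/top0.png

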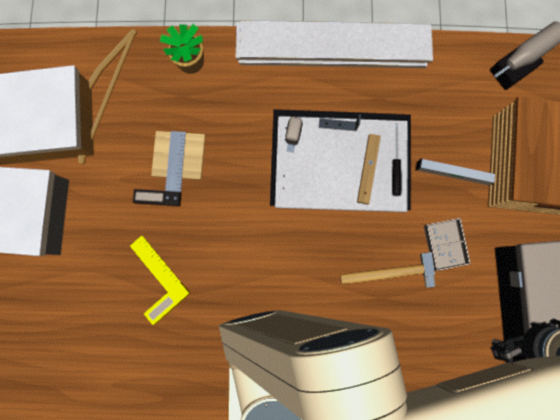

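View pics/side0.png

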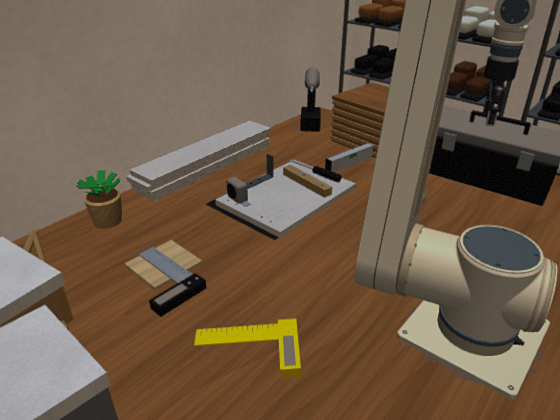

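Candidates: the black try square at top (157,197) with its steel blade at (176,150), and the yellow square at (165,290). The level (455,172) and the bracket (340,125) are neither. By the description I choose the black one, and now crop it close up.

```bash
cat > h.py <<'E'
import cv2,numpy as np
from cell import arm, optics
from scipy.spatial.transform import Rotation as R
def cam(n):
    s=arm.state(); d=optics.get_image(n)
    if n=="wrist":
        T=np.eye(4);T[:3,:3]=R.from_quat(s["eef_rot"]).as_matrix();T[:3,3]=s["eef_pos"]
        d["W"]=T@d["T_tool_cam"]
    else: d["W"]=np.linalg.inv(d["view"])
    return d
def ray(d,px):
    u=cv2.undistortPoints(np.array(px,float).reshape(-1,1,2),d["K"],np.array(d["distortion"])).reshape(-1,2)
    v=np.c_[u[:,0],-u[:,1],-np.ones(len(u))]
    return d["W"][:3,3],v@d["W"][:3,:3].T
def plane(d,px,z):
    o,v=ray(d,px); return o+v*((z-o[2])/v[:,2])[:,None]
def pix(d,P):
    P=np.atleast_2d(P); c=(np.linalg.inv(d["W"])@np.c_[P,np.ones(len(P))].T).T[:,:3]
    c=c*[1,-1,-1]
    return cv2.projectPoints(c.reshape(-1,1,3),np.zeros(3),np.zeros(3),d["K"],np.array(d["distortion"]))[0].reshape(-1,2)
def cloud(d):
    h,w=d["range_z"].shape; g=np.stack(np.meshgrid(np.arange(w),np.arange(h)),-1).reshape(-1,2)
    o,v=ray(d,g); return (o+v*d["range_z"].reshape(-1,1)).reshape(h,w,3)
E
python3 - <<'E'
from h import *
d=cam("top"); f=d["frame"]
a=cv2.resize(f[115:215,120:220],None,fx=6,fy=6,interpolation=cv2.INTER_CUBIC);cv2.imwrite("pics/c1.png",a)
b=cv2.resize(f[100:220,265:425],None,fx=5,fy=5,interpolation=cv2.INTER_CUBIC);cv2.imwrite("pics/c2.png",b)
c=cloud(d)
for p in [(157,197),(177,140),(200,140),(342,180),(368,170),(300,205),(300,225),(110,220)]: print(p,c[p[1],p[0]].round(4))
E
```

```text
(157, 197) [0.5206 0.3074 0.0261]
(177, 140) [0.6732 0.2636 0.0161]
(200, 140) [0.6763 0.205  0.0051]
(342, 180) [ 0.571  -0.1686  0.0184]
(368, 170) [ 0.5936 -0.2326  0.0426]
(300, 205) [ 0.5042 -0.0601  0.0219]
(300, 225) [ 0.4546 -0.0611 -0.0019]
(110, 220) [ 0.4623  0.4373 -0.0019]
```

View pics/c1.png

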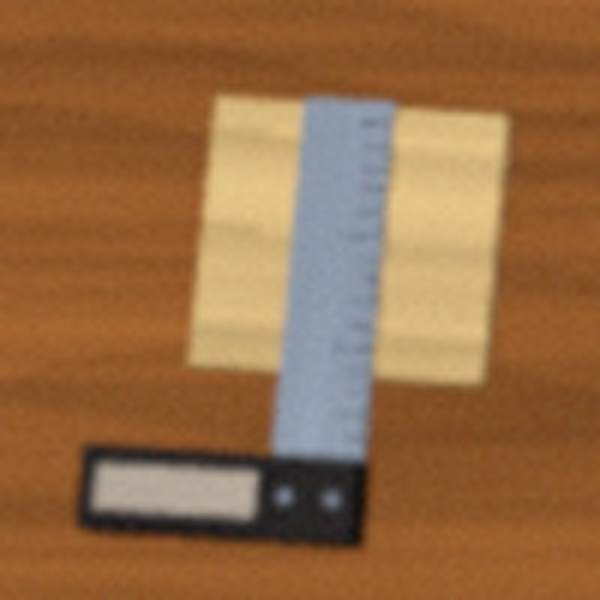

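View pics/c2.png

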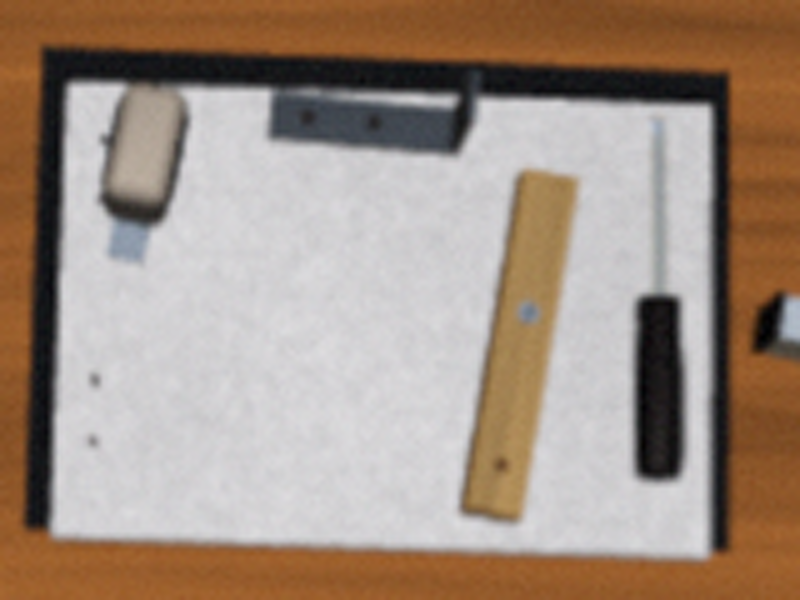

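The close crop shows black stock with steel blade and tick marks on the right (outer) edge, so it is the try square described. Next I measure the square, panel and batten.

```bash
cat > meas.py <<'E'
from h import *
def line(P):
    vx,vy,x,y=cv2.fitLine(np.float32(P[:,:2]),cv2.DIST_HUBER,0,1e-3,1e-3).ravel(); return np.array([x,y]),np.array([vx,vy])
def subedge(g,p0,p1,n=40,half=5):
    "sub-pixel edge points: strongest gradient across the segment p0-p1"
    p0,p1=np.array(p0,float),np.array(p1,float); t=(p1-p0)/np.linalg.norm(p1-p0); nn=np.array([-t[1],t[0]])
    s=np.arange(-half,half+.01,.25); out=[]
    for a in np.linspace(0,1,n):
        q=p0+a*(p1-p0)+s[:,None]*nn
        v=cv2.remap(g,np.float32(q[:,0])[None],np.float32(q[:,1])[None],cv2.INTER_CUBIC)[0].astype(float)
        v=np.convolve(np.pad(v,2,mode="edge"),np.ones(5)/5,"valid"); k=np.abs(np.gradient(v)); i=k.argmax()
        w=k[max(0,i-3):i+4]; out.append(p0+a*(p1-p0)+nn*np.sum(s[max(0,i-3):i+4]*w)/w.sum())
    return np.array(out)
def top_panel(d):
    g=d["frame"][:,:,2].copy(); g=d["frame"][:,:,0]
    r={}
    P=plane(d,subedge(g,(282,208.2),(400,211.2)),0.020); r["front"]=line(P)
    return r
if __name__=="__main__":
    d=cam("top"); g=d["frame"][:,:,0]
    print("cam",d["W"][:3,3])
    o,v=top_panel(d)["front"]; v=v*np.sign(v[1]); print("front",o,v,"yaw",np.arctan2(-v[0],v[1]))
    for nm,a,b,z in [("right",(407.2,205),(408,125),.02),("left",(275,200),(277.8,125),.02),
        ("batL",(359,195),(369,138),.045),("batR",(370,195),(380,140),.045),("batF",(359.5,203),(367,203.5),.045),("batB",(371,134.5),(379,135.5),.045)]:
        P=plane(d,subedge(g,a,b,half=3),z);o2,v2=line(P);print(nm,o2.round(4),np.degrees(np.arctan2(v2[1],v2[0])).round(2))
    for nm,a,b,z in [("stockF",(135,203),(179,205.5),.024),("stockB",(136,190),(164,191),.024),("stockL",(134.5,201),(135.5,191),.024),("stockR",(180,203),(181,193),.024),
        ("bladeR",(182.5,177),(185.3,135),.014),("bladeL",(166.5,185),(170.5,135),.014),("tip",(172,131.7),(184,132),.014)]:
        P=plane(d,subedge(g,a,b,half=3),z);o2,v2=line(P);print(nm,o2.round(4),np.degrees(np.arctan2(v2[1],v2[0])).round(2))
    print("screw",plane(d,[(265+528/5,100+313/5)],.045))
E
python3 meas.py
```

```text
cam [ 0.35592458 -0.02881158  1.29115547]
front [ 0.49412397 -0.17372435] [0.02246806 0.9997476 ] yaw -0.02246995
right [ 0.6076 -0.3388] -1.52
left [0.6224 0.0025] -1.29
batL [ 0.6006 -0.2177] -10.22
batR [ 0.6053 -0.2511] -10.13
batF [ 0.5073 -0.2194] 79.83
batB [ 0.687  -0.2521] 80.75
stockF [0.5045 0.2973] 82.77
stockB [0.5332 0.3258] 87.59
stockL [0.524  0.3656] -5.34
stockR [0.52   0.2493] -15.01
bladeR [0.6342 0.2471] -2.82
bladeL [0.618  0.2874] -2.95
tip [0.6982 0.2624] 85.0
screw [[ 0.61240054 -0.23906085  0.045     ]]
```

play_rows(series=[{"az": -0.18},{"az": -0.18},{"az": -0.18},{"az": -0.18},{"az": -0.18},{"az": -0.18},{"az": -0.18},{"az": -0.18},{"az": -0.18},{"az": -0.18},{"az": -0.18},{"az": -0.18}])

```text
$.series[0]: bad value
```

```bash
cat > go.py <<'E'
# go.py x y z yawdeg : shift in tool axes (cm) and turn needed
import sys
from h import *
s=arm.state(); M=R.from_quat(s["eef_rot"]); p=np.array(s["eef_pos"])
t=np.array([float(a) for a in sys.argv[1:4]]); y=np.radians(float(sys.argv[4]))
T=R.from_matrix(np.c_[[np.cos(y),np.sin(y),0],[np.sin(y),-np.cos(y),0],[0,0,-1]])
print("t",s["time"],"p",p.round(4),"q",np.round(s["q"],2),"yaw",np.degrees(np.arctan2(*M.as_matrix()[[1,0],0])).round(2),"zaxis",M.as_matrix()[:,2].round(4),"F",np.round(s["contact_force"],1),"op",round(float(s["opening"]),3))
print("shift cm (before turn)",(M.inv().apply(t-p)*100).round(2),"turn",(M.inv()*T).as_rotvec().round(4), "shift if turned first",(T.inv().apply(t-p)*100).round(2))
E
python3 go.py .522 .33 .231 -92.9
```

```text
t 0.25 p [ 0.2074 -0.5092  0.231 ] q [-1.34  0.26  0.02  1.33 -0.    1.42] yaw 22.16 zaxis [-2.e-04  6.e-04 -1.e+00] F [ 0.1 -0.1 -0.3] op 1.0
shift cm (before turn) [ 6.079e+01 -6.586e+01  4.000e-02] turn [-5.0000e-04  6.0000e-04  2.0082e+00] shift if turned first [-85.41 -27.17  -0.  ]
```

play_rows(series=[{"x": 0,"y": 0,"z": 0,"ax": 0,"ay": 0,"az": -0.18,"fingers": 8.5},{"x": 0,"y": 0,"z": 0,"ax": 0,"ay": 0,"az": -0.18,"fingers": 8.5},{"x": 0,"y": 0,"z": 0,"ax": 0,"ay": 0,"az": -0.18,"fingers": 8.5},{"x": 0,"y": 0,"z": 0,"ax": 0,"ay": 0,"az": -0.18,"fingers": 8.5},{"x": 0,"y": 0,"z": 0,"ax": 0,"ay": 0,"az": -0.18,"fingers": 8.5},{"x": 0,"y": 0,"z": 0,"ax": 0,"ay": 0,"az": -0.18,"fingers": 8.5},{"x": 0,"y": 0,"z": 0,"ax": 0,"ay": 0,"az": -0.18,"fingers": 8.5},{"x": 0,"y": 0,"z": 0,"ax": 0,"ay": 0,"az": -0.18,"fingers": 8.5},{"x": 0,"y": 0,"z": 0,"ax": 0,"ay": 0,"az": -0.18,"fingers": 8.5},{"x": 0,"y": 0,"z": 0,"ax": 0,"ay": 0,"az": -0.18,"fingers": 8.5},{"x": 0,"y": 0,"z": 0,"ax": 0,"ay": 0,"az": -0.18,"fingers": 8.5},{"x": 0,"y": 0,"z": 0,"ax": 0,"ay": 0,"az": -0.18,"fingers": 8.5}], newtons=60)

```text
time: 1.75
eef_pos: [0.2074, -0.5093, 0.2312]
eef_rot: [0.29, 0.957, 0.0, -0.0]
contact_force: [0.4, 0.1, 0.7]
opening: 0.994
```

```bash
python3 go.py .56 .26 .231 -92.9
```

```text
t 1.75 p [ 0.2074 -0.5093  0.2312] q [-1.34  0.26  0.02  1.33 -0.   -0.75] yaw 146.26 zaxis [-1.e-04  2.e-04 -1.e+00] F [0.4 0.1 0.7] op 0.994
shift cm (before turn) [1.341e+01 8.355e+01 3.000e-02] turn [ 3.000e-04  1.000e-04 -2.109e+00] shift if turned first [-7.862e+01 -3.132e+01  2.000e-02]
```

play_rows(series=[{"x": 0.95,"y": 5.95,"z": 0,"ax": 0,"ay": 0,"az": 0,"fingers": 8.5},{"x": 0.95,"y": 5.95,"z": 0,"ax": 0,"ay": 0,"az": 0,"fingers": 8.5},{"x": 0.95,"y": 5.95,"z": 0,"ax": 0,"ay": 0,"az": 0,"fingers": 8.5},{"x": 0.95,"y": 5.95,"z": 0,"ax": 0,"ay": 0,"az": 0,"fingers": 8.5},{"x": 0.95,"y": 5.95,"z": 0,"ax": 0,"ay": 0,"az": 0,"fingers": 8.5},{"x": 0.95,"y": 5.95,"z": 0,"ax": 0,"ay": 0,"az": 0,"fingers": 8.5},{"x": 0.95,"y": 5.95,"z": 0,"ax": 0,"ay": 0,"az": 0,"fingers": 8.5},{"x": 0.95,"y": 5.95,"z": 0,"ax": 0,"ay": 0,"az": 0,"fingers": 8.5},{"x": 0.95,"y": 5.95,"z": 0,"ax": 0,"ay": 0,"az": 0,"fingers": 8.5},{"x": 0.95,"y": 5.95,"z": 0,"ax": 0,"ay": 0,"az": 0,"fingers": 8.5},{"x": 0.95,"y": 5.95,"z": 0,"ax": 0,"ay": 0,"az": 0,"fingers": 8.5},{"x": 0.95,"y": 5.95,"z": 0,"ax": 0,"ay": 0,"az": 0,"fingers": 8.5}])

```text
time: 3.25
eef_pos: [0.5136, 0.148, 0.2313]
eef_rot: [0.293, 0.956, -0.0, 0.0]
contact_force: [2.0, -0.6, 0.9]
opening: 0.993
```

play_rows(series=[{"x": 0,"y": 0,"z": 0,"ax": 0,"ay": 0,"az": -0.1758,"fingers": 8.5},{"x": 0,"y": 0,"z": 0,"ax": 0,"ay": 0,"az": -0.1758,"fingers": 8.5},{"x": 0,"y": 0,"z": 0,"ax": 0,"ay": 0,"az": -0.1758,"fingers": 8.5},{"x": 0,"y": 0,"z": 0,"ax": 0,"ay": 0,"az": -0.1758,"fingers": 8.5},{"x": 0,"y": 0,"z": 0,"ax": 0,"ay": 0,"az": -0.1758,"fingers": 8.5},{"x": 0,"y": 0,"z": 0,"ax": 0,"ay": 0,"az": -0.1758,"fingers": 8.5},{"x": 0,"y": 0,"z": 0,"ax": 0,"ay": 0,"az": -0.1758,"fingers": 8.5},{"x": 0,"y": 0,"z": 0,"ax": 0,"ay": 0,"az": -0.1758,"fingers": 8.5},{"x": 0,"y": 0,"z": 0,"ax": 0,"ay": 0,"az": -0.1758,"fingers": 8.5},{"x": 0,"y": 0,"z": 0,"ax": 0,"ay": 0,"az": -0.1758,"fingers": 8.5},{"x": 0,"y": 0,"z": 0,"ax": 0,"ay": 0,"az": -0.1758,"fingers": 8.5},{"x": 0,"y": 0,"z": 0,"ax": 0,"ay": 0,"az": -0.1758,"fingers": 8.5}])

```text
time: 4.75
eef_pos: [0.513, 0.1459, 0.2312]
eef_rot: [-0.689, 0.725, 0.0, -0.0]
contact_force: [0.5, 0.5, -0.7]
opening: 0.993
```

```bash
python3 go.py .56 .26 .231 -92.9; python3 -c "
from h import *
d=cam('wrist');cv2.imwrite('pics/w1.png',d['frame']);np.savez('w1.npz',**d)"
```

```text
t 4.75 p [0.513  0.1459 0.2312] q [ 0.12  0.23 -0.02  1.32 -0.   -1.4 ] yaw -92.88 zaxis [-3.e-04 -0.e+00 -1.e+00] F [ 0.5  0.5 -0.7] op 0.993
shift cm (before turn) [-11.63  -4.12   0.02] turn [ 0.0003 -0.0001  0.0004] shift if turned first [-11.64  -4.11   0.02]
```

View pics/w1.png

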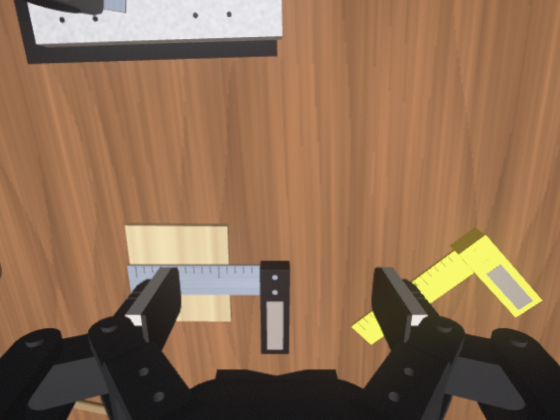

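Wrist view: the stock lies at (262–289, 262–353) with the blade going left to (130,280). The mat sticks out around the panel (dark band). Next I fit the edges.

```bash
python3 - <<'E'
from meas import *
d=dict(np.load("w1.npz")); g=d["frame"][:,:,2]
cv2.imwrite("pics/c3.png",cv2.resize(d["frame"][250:365,120:300],None,fx=4,fy=4,interpolation=cv2.INTER_CUBIC))
print(d["W"][:3,3])
for nm,a,b,z,h in [("xface+",(261.5,300),(262,350),.024,4),("xface-",(289.5,268),(289.5,348),.024,4),("end",(266,353.5),(286,353.5),.024,4),("heelend",(266,262),(286,262),.024,4),
  ("bladeOut",(160,265),(225,265),.014,3),("bladeIn",(190,295.5),(255,295.5),.014,3),("tip",(130,270),(131,285),.014,3)]:
    q=subedge(g,a,b,half=h);P=plane(d,q,z);o,v=line(P);print(nm,q[[0,-1]].round(1).tolist(),o.round(4),np.degrees(np.arctan2(v[1],v[0])).round(2))
E
```

```text
[0.50936777 0.07054334 0.37325403]
xface+ [[260.0, 300.0], [260.5, 350.0]] [0.5411 0.3194] 86.85
xface- [[289.5, 268.0], [288.5, 348.0]] [0.505  0.3057] 86.99
end [[266.0, 353.5], [286.0, 353.5]] [0.5241 0.3712] -2.98
heelend [[266.0, 260.4], [286.0, 260.5]] [0.5181 0.2404] -2.95
bladeOut [[160.0, 263.8], [225.0, 263.7]] [0.6112 0.2449] -2.85
bladeIn [[190.0, 294.3], [255.0, 294.5]] [0.5839 0.2881] -3.11
tip [[127.7, 270.2], [129.5, 285.1]] [0.6981 0.2585] 86.38
```

View pics/c3.png

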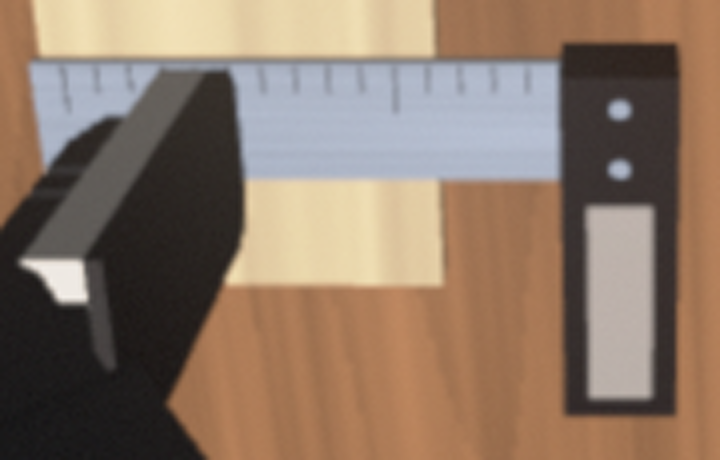

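```bash
python3 go.py .524 .3304 .0115 -92.95
```

```text
t 4.8 p [0.5131 0.1459 0.2312] q [ 0.12  0.23 -0.02  1.32 -0.   -1.41] yaw -92.39 zaxis [-2.e-04 -0.e+00 -1.e+00] F [ 0.2  0.2 -0.2] op 0.996
shift cm (before turn) [-18.48  -0.33  21.97] turn [ 0.0002 -0.      0.0098] shift if turned first [-18.48  -0.14  21.97]
```

play_rows(series=[{"x": -4.6,"y": -0.05,"z": 3.5,"ax": 0,"ay": 0,"az": 0.009,"fingers": 6.5},{"x": -4.6,"y": -0.05,"z": 3.5,"ax": 0,"ay": 0,"az": 0,"fingers": 6.5},{"x": -4.6,"y": -0.05,"z": 3.5,"ax": 0,"ay": 0,"az": 0,"fingers": 6.5},{"x": -4.68,"y": 0,"z": 1.5,"ax": 0,"ay": 0,"az": 0,"fingers": 6.5},{"x": 0,"y": 0,"z": 0,"ax": 0,"ay": 0,"az": 0,"fingers": 6.5},{"x": 0,"y": 0,"z": 0,"ax": 0,"ay": 0,"az": 0,"fingers": 6.5},{"x": 0,"y": 0,"z": 0,"ax": 0,"ay": 0,"az": 0,"fingers": 6.5}])

```text
time: 5.68
eef_pos: [0.5265, 0.3294, 0.1119]
eef_rot: [-0.683, 0.73, -0.0, 0.0]
contact_force: [0.3, -0.0, 0.6]
opening: 0.764
```

```bash
python3 go.py .524 .3304 .0115 -92.95; python3 -c "
from h import *
d=cam('wrist');cv2.imwrite('pics/w2.png',d['frame']);np.savez('w2.npz',**d)"
```

```text
t 5.675 p [0.5265 0.3294 0.1119] q [ 0.42  0.43 -0.03  1.11 -0.   -1.08] yaw -93.83 zaxis [ 8.e-04  2.e-04 -1.e+00] F [ 0.3 -0.   0.6] op 0.764
shift cm (before turn) [-0.08  0.27 10.04] turn [-0.0008  0.0003 -0.0154] shift if turned first [-0.08  0.26 10.04]
```

View pics/w2.png

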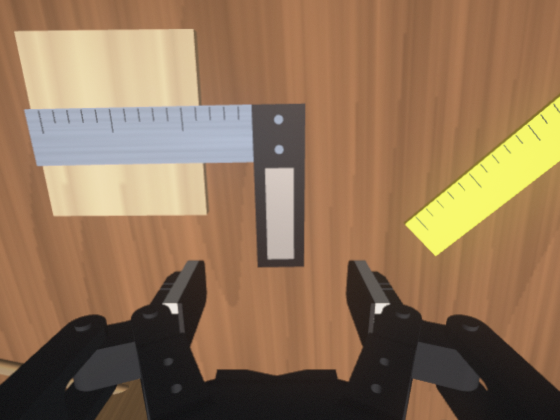

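```bash
cat > sq.py <<'E'
from meas import *
E
python3 - <<'E'
from meas import *
d=dict(np.load("w2.npz")); g=d["frame"][:,:,2]
for i in range(3):
    cam("wrist"); s=arm.state(); M=R.from_quat(s["eef_rot"]).as_matrix(); print(s["time"],s["eef_pos"].round(4) if hasattr(s["eef_pos"],'round') else s["eef_pos"],np.degrees(np.arctan2(M[1,0],M[0,0])), s["q"][0]-s["q"][5])
d=cam("wrist"); g=d["frame"][:,:,2]; u=np.array([.9987,-.0515]);n=np.array([.0515,.9987])
for nm,a,b,z,h in [("xface+",(254,170),(257.5,260),.024,4),("xface-",(305,112),(304,260),.024,4),("end",(262,266.5),(300,266.5),.024,4),("heelend",(258,104),(300,104),.024,4),
  ("bladeOut",(90,106.5),(245,105),.014,3),("bladeIn",(50,164.5),(245,162),.014,3),("tip",(27,115),(34,155),.014,3)]:
    q=subedge(g,a,b,half=h);P=plane(d,q,z);o,v=line(P);print(nm,q[[0,-1]].round(1).tolist(),o.round(4),np.degrees(np.arctan2(v[1],v[0])).round(2),(o@u).round(4),(o@n).round(4))
E
```

```text
5.775 [0.5266 0.3294 0.112 ] -93.82875331314457 1.5039718170226246
5.825 [0.5266 0.3295 0.112 ] -93.81151982663886 1.5042725877246907
5.875 [0.5265 0.3296 0.1119] -93.80089625605775 1.504458006142135
xface+ [[253.5, 170.0], [256.8, 260.0]] [0.5416 0.3274] 87.18 0.5241 0.3548
xface- [[304.7, 112.0], [303.5, 260.0]] [0.5053 0.3148] 87.12 0.4885 0.3404
end [[262.0, 266.7], [300.0, 266.2]] [0.5259 0.3714] -2.77 0.5061 0.398
heelend [[258.0, 103.6], [300.0, 103.2]] [0.5186 0.2521] -3.3 0.505 0.2785
bladeOut [[90.0, 107.2], [245.0, 103.8]] [0.5921 0.2484] -2.69 0.5786 0.2786
bladeIn [[50.0, 164.8], [245.0, 161.5]] [0.6155 0.2871] -2.91 0.5999 0.3184
tip [[25.1, 115.3], [34.2, 155.0]] [0.6981 0.2615] 86.73 0.6837 0.2971
```

play_rows(series=[{"x": -0.18,"y": 0.25,"z": 2.5,"ax": 0,"ay": 0,"az": -0.016,"fingers": 6.0},{"x": 0,"y": 0,"z": 2.5,"ax": 0,"ay": 0,"az": 0,"fingers": 6.0},{"x": 0,"y": 0,"z": 2.5,"ax": 0,"ay": 0,"az": 0,"fingers": 6.0},{"x": 0,"y": 0,"z": 1.5,"ax": 0,"ay": 0,"az": 0,"fingers": 6.0},{"x": 0,"y": 0,"z": 0,"ax": 0,"ay": 0,"az": 0,"fingers": 6.0},{"x": 0,"y": 0,"z": 0,"ax": 0,"ay": 0,"az": 0,"fingers": 6.0}])

```text
time: 6.68
eef_pos: [0.5244, 0.3324, 0.0222]
eef_rot: [-0.69, 0.724, -0.0, 0.001]
contact_force: [0.3, -1.0, 0.9]
opening: 0.706
```

```bash
python3 go.py .5239 .3315 .0115 -92.87; python3 -c "
from h import *
d=cam('wrist');cv2.imwrite('pics/w3.png',d['frame']);np.savez('w3.npz',**d)"
```

```text
t 6.675 p [0.5244 0.3324 0.0222] q [ 0.43  0.5  -0.16  0.91  0.   -1.09] yaw -92.82 zaxis [ 1.1e-03  5.0e-04 -1.0e+00] F [ 0.3 -1.   0.9] op 0.706
shift cm (before turn) [0.09 0.05 1.07] turn [-0.0011  0.0006  0.0009] shift if turned first [0.09 0.05 1.07]
```

View pics/w3.png

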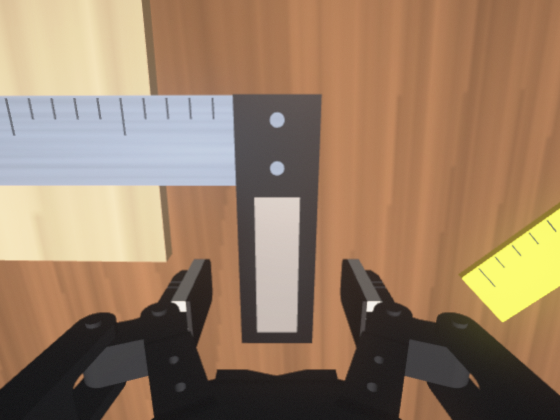

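play_rows(series=[{"x": 0.09,"y": 0.05,"z": 1.07,"ax": 0,"ay": 0,"az": 0,"fingers": 6.0},{"x": 0,"y": 0,"z": 0,"ax": 0,"ay": 0,"az": 0,"fingers": 6.0},{"x": 0,"y": 0,"z": 0,"ax": 0,"ay": 0,"az": 0,"fingers": 6.0},{"x": 0,"y": 0,"z": 0,"ax": 0,"ay": 0,"az": 0,"fingers": 3},{"x": 0,"y": 0,"z": 0,"ax": 0,"ay": 0,"az": 0,"fingers": 3},{"x": 0,"y": 0,"z": 0,"ax": 0,"ay": 0,"az": 0,"fingers": 3},{"x": 0,"y": 0,"z": 0,"ax": 0,"ay": 0,"az": 0,"fingers": 3},{"x": 0,"y": 0,"z": 0,"ax": 0,"ay": 0,"az": 0,"fingers": 3}], newtons=60)

```text
time: 7.72
eef_pos: [0.5235, 0.3314, 0.0111]
eef_rot: [-0.69, 0.724, -0.0, 0.0]
contact_force: [-0.6, -0.8, 6.0]
opening: 0.406
```

```bash
python3 go.py .5239 .3315 .0115 -92.87; python3 -c "
from h import *
d=cam('wrist');cv2.imwrite('pics/w4.png',d['frame']);np.savez('w4.npz',**d)"
```

```text
t 7.725 p [0.5235 0.3314 0.0111] q [ 0.43  0.51 -0.17  0.88  0.   -1.09] yaw -92.81 zaxis [ 7.e-04  4.e-04 -1.e+00] F [-0.6 -0.8  6. ] op 0.406
shift cm (before turn) [-0.01 -0.04 -0.04] turn [-0.0007  0.0004  0.0011] shift if turned first [-0.01 -0.04 -0.04]
```

View pics/w4.png

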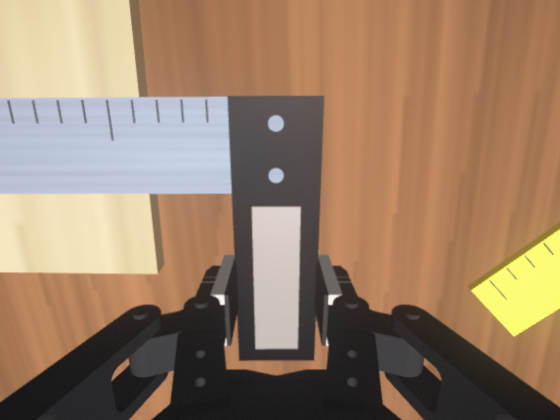

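play_rows(series=[{"x": 0,"y": 0,"z": -1,"ax": 0,"ay": 0,"az": 0,"fingers": 3},{"x": 0,"y": 0,"z": -2,"ax": 0,"ay": 0,"az": 0,"fingers": 3},{"x": 0,"y": 0,"z": -3,"ax": 0,"ay": 0,"az": 0,"fingers": 3},{"x": 0,"y": 0,"z": -3,"ax": 0,"ay": 0,"az": 0,"fingers": 3},{"x": 0,"y": 0,"z": -2,"ax": 0,"ay": 0,"az": 0,"fingers": 3},{"x": 0,"y": 0,"z": 0,"ax": 0,"ay": 0,"az": 0,"fingers": 3},{"x": 0,"y": 0,"z": 0,"ax": 0,"ay": 0,"az": 0,"fingers": 3}])

```text
time: 8.65
eef_pos: [0.5229, 0.3311, 0.1197]
eef_rot: [-0.69, 0.724, 0.0, -0.001]
contact_force: [-0.0, 0.0, -2.0]
opening: 0.403
```

```bash
python3 go.py .4677 -.1086 .100 -91.3; python3 -c "
from h import *
d=cam('wrist');cv2.imwrite('pics/w5.png',d['frame']);np.savez('w5.npz',**d)
d=cam('side');cv2.imwrite('pics/s5.png',cv2.resize(d['frame'][180:340,100:300],None,fx=3,fy=3))"
```

```text
t 8.65 p [0.5229 0.3311 0.1197] q [ 0.43  0.43 -0.02  1.13  0.   -1.09] yaw -92.81 zaxis [-1.2e-03 -5.0e-04 -1.0e+00] F [-0.  0. -2.] op 0.403
shift cm (before turn) [44.19  3.35  2.  ] turn [ 0.0012 -0.0006 -0.0264] shift if turned first [44.08  4.52  1.97]
```

View pics/w5.png

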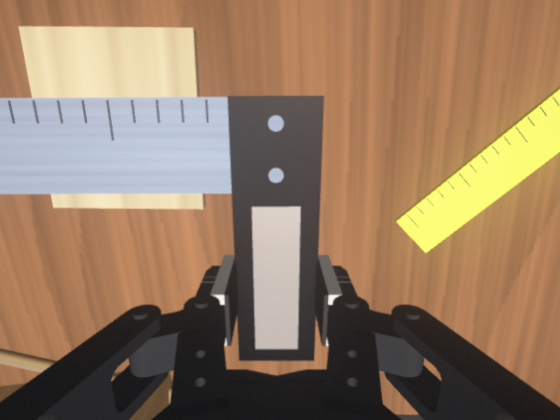

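View pics/s5.png

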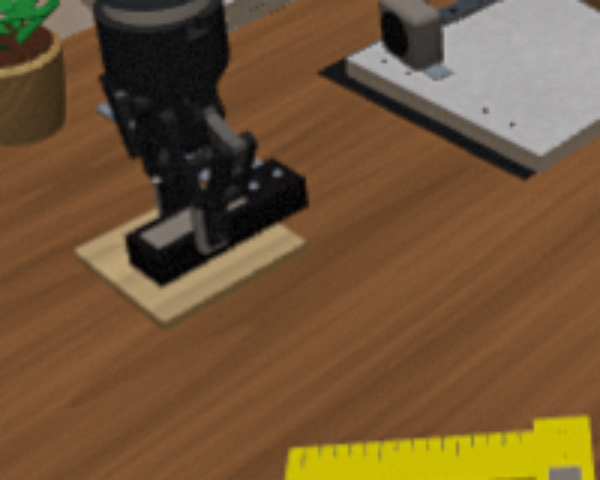

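play_rows(series=[{"x": 2.0,"y": 0.5,"z": 0,"ax": 0,"ay": 0,"az": -0.0264,"fingers": 3},{"x": 4.6,"y": 0.5,"z": 0,"ax": 0,"ay": 0,"az": 0,"fingers": 3},{"x": 5.5,"y": 0.5,"z": 0,"ax": 0,"ay": 0,"az": 0,"fingers": 3},{"x": 5.5,"y": 0.5,"z": 0,"ax": 0,"ay": 0,"az": 0,"fingers": 3},{"x": 5.5,"y": 0.5,"z": 0,"ax": 0,"ay": 0,"az": 0,"fingers": 3},{"x": 5.5,"y": 0.5,"z": 0,"ax": 0,"ay": 0,"az": 0,"fingers": 3},{"x": 5.5,"y": 0.5,"z": 0,"ax": 0,"ay": 0,"az": 0,"fingers": 3},{"x": 5.5,"y": 0.5,"z": 0,"ax": 0,"ay": 0,"az": 0,"fingers": 3},{"x": 3.5,"y": 0.5,"z": 0,"ax": 0,"ay": 0,"az": 0,"fingers": 3},{"x": 1.0,"y": 0,"z": 0,"ax": 0,"ay": 0,"az": 0,"fingers": 3},{"x": 0,"y": 0,"z": 0,"ax": 0,"ay": 0,"az": 0,"fingers": 3},{"x": 0,"y": 0,"z": 0,"ax": 0,"ay": 0,"az": 0,"fingers": 3}])

```text
time: 10.25
eef_pos: [0.4678, -0.1073, 0.1203]
eef_rot: [-0.699, 0.715, 0.0, 0.0]
contact_force: [-1.1, -0.0, -1.6]
opening: 0.403
```

```bash
python3 go.py .4677 -.1086 .050 -91.3; python3 -c "
from h import *
d=cam('wrist');cv2.imwrite('pics/w6.png',d['frame']);np.savez('w6.npz',**d)
d=cam('side');cv2.imwrite('pics/s6.png',cv2.resize(d['frame'][100:260,180:400],None,fx=3,fy=3))"
```

```text
t 10.25 p [ 0.4678 -0.1073  0.1203] q [-0.4   0.2  -0.35  1.02  0.   -1.95] yaw -91.23 zaxis [-5.e-04  5.e-04 -1.e+00] F [-1.1 -0.  -1.6] op 0.403
shift cm (before turn) [0.13 0.01 7.03] turn [0.0005 0.0005 0.0012] shift if turned first [0.13 0.01 7.03]
```

View pics/w6.png

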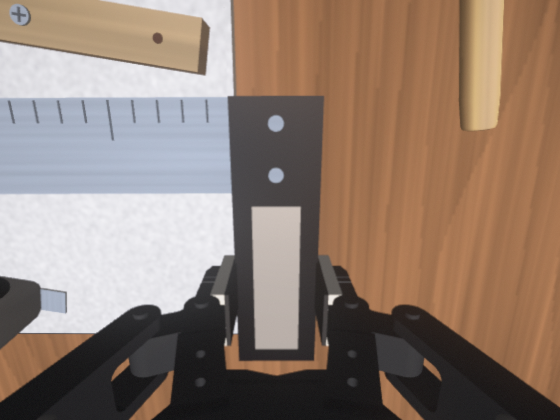

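View pics/s6.png

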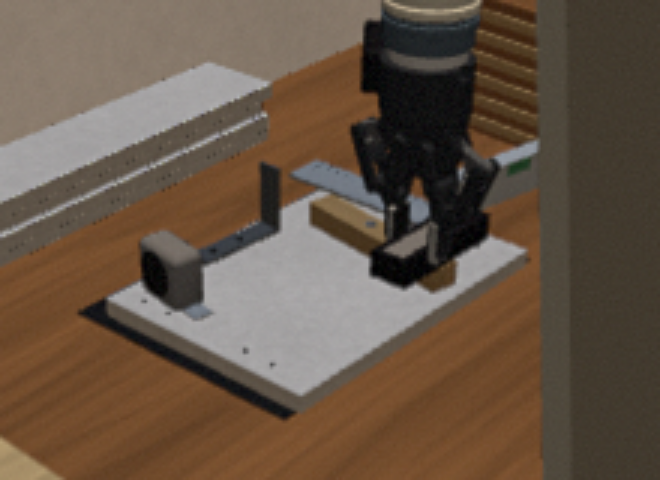

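```bash
python3 - <<'E'
from meas import *
d=dict(np.load("w6.npz")); g=d["frame"][:,:,0]
cv2.imwrite("pics/c6.png",cv2.resize(d["frame"][0:110,180:300],None,fx=6,fy=6,interpolation=cv2.INTER_CUBIC))
zs=.1203-.0111
print("cam",d["W"][:3,3])
for nm,a,b,z,h,ch in [("edge1",(233,4),(234,88),.020,4,0),("edge2",(233,200),(233,248),.020,3,0),
 ("stockIn",(229,103),(233.5,250),zs+.024,3,2),("stockOut",(322,105),(317,250),zs+.024,3,2),("heelend",(235,97),(317,97),zs+.024,3,2),
 ("bladeOut",(60,97.5),(222,97.5),zs+.014,3,0),("bladeIn",(20,193),(225,193),zs+.014,3,0),
 ("batL",(30,42),(190,71),.045,4,0),("batF",(208,24),(203,70),.045,4,0),("panelL",(60,333),(110,333),.02,3,0)]:
    g=d["frame"][:,:,ch]; q=subedge(g,a,b,half=h);P=plane(d,q,z);o,v=line(P);print(nm,q[[0,-1]].round(1).tolist(),P[[0,-1]].round(4)[:,:2].tolist(),np.degrees(np.arctan2(v[1],v[0])).round(2))
print("screw",plane(d,[(19,15)],.045))
E
```

```text
cam [ 0.4663295  -0.18280505  0.26237109]
edge1 [[230.4, 4.0], [233.2, 88.0]] [[0.494, -0.2471], [0.4952, -0.196]] 88.66
edge2 [[231.5, 200.0], [233.8, 248.0]] [[0.5013, -0.1159], [0.5019, -0.0763]] 88.62
stockIn [[227.5, 103.0], [234.0, 250.0]] [[0.4842, -0.1846], [0.4853, -0.1251]] 88.93
stockOut [[323.4, 105.0], [317.6, 250.0]] [[0.4484, -0.1831], [0.4497, -0.1243]] 88.9
heelend [[235.0, 95.5], [317.0, 95.4]] [[0.4812, -0.1872], [0.4509, -0.1866]] -1.21
bladeOut [[60.0, 97.5], [222.0, 96.6]] [[0.5525, -0.1885], [0.4876, -0.1873]] -1.04
bladeIn [[20.0, 193.5], [225.0, 192.8]] [[0.5785, -0.1494], [0.489, -0.1477]] -1.1
batL [[29.4, 45.5], [189.7, 72.5]] [[0.6131, -0.2216], [0.5183, -0.2042]] -10.41
batF [[206.5, 23.8], [205.5, 70.3]] [[0.5058, -0.2306], [0.5085, -0.2052]] 79.8
panelL [[60.0, 332.5], [110.0, 331.4]] [[0.6581, 0.0004], [0.6142, 0.0]] -1.05
screw [[ 0.6154044  -0.23797144  0.045     ]]
```

View pics/c6.png

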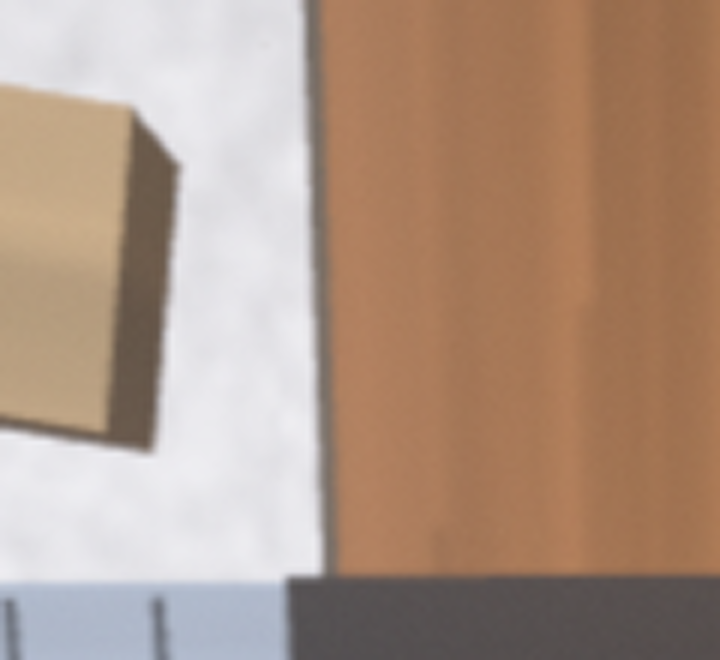

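play_rows(series=[{"x": 0,"y": 0,"z": 2.0,"ax": 0,"ay": 0,"az": 0.005,"fingers": 3},{"x": 0,"y": 0,"z": 3.0,"ax": 0,"ay": 0,"az": 0,"fingers": 3},{"x": 0,"y": 0,"z": 2.5,"ax": 0,"ay": 0,"az": 0,"fingers": 3},{"x": 0,"y": 0,"z": 1.3,"ax": 0,"ay": 0,"az": 0,"fingers": 3},{"x": 0,"y": 0,"z": 0.5,"ax": 0,"ay": 0,"az": 0,"fingers": 3},{"x": 0,"y": 0,"z": 0.3,"ax": 0,"ay": 0,"az": 0,"fingers": 3},{"x": 0,"y": 0,"z": 0,"ax": 0,"ay": 0,"az": 0,"fingers": 3},{"x": 0,"y": 0,"z": 0,"ax": 0,"ay": 0,"az": 0,"fingers": 3}])

```text
time: 11.35
eef_pos: [0.4681, -0.1086, 0.0251]
eef_rot: [-0.697, 0.717, -0.0, 0.0]
contact_force: [0.2, -0.2, -1.6]
opening: 0.401
```

```bash
python3 go.py .4677 -.1086 .0211 -91.64; python3 -c "
from h import *
d=cam('wrist');cv2.imwrite('pics/w7.png',d['frame']);np.savez('w7.npz',**d)"
```

```text
t 11.35 p [ 0.4681 -0.1086  0.0251] q [-0.4   0.3  -0.5   0.77 -0.   -1.95] yaw -91.58 zaxis [ 8.e-04 -4.e-04 -1.e+00] F [ 0.2 -0.2 -1.6] op 0.401
shift cm (before turn) [0.01 0.04 0.4 ] turn [-0.0008 -0.0003  0.001 ] shift if turned first [0.01 0.04 0.4 ]
```

View pics/w7.png

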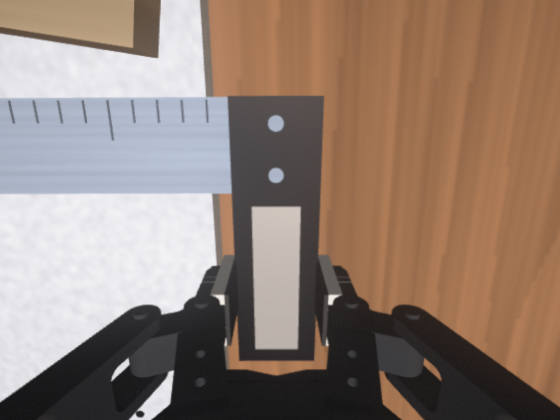

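play_rows(series=[{"x": 0,"y": 0,"z": 0.2,"ax": 0,"ay": 0,"az": 0.001,"fingers": 3},{"x": 0,"y": 0,"z": 0.1,"ax": 0,"ay": 0,"az": 0,"fingers": 3},{"x": 0,"y": 0,"z": 0,"ax": 0,"ay": 0,"az": 0,"fingers": 3}])

```text
time: 11.78
eef_pos: [0.4678, -0.1084, 0.0215]
eef_rot: [-0.697, 0.717, 0.0, -0.0]
contact_force: [0.4, 0.1, -1.6]
opening: 0.408
```

```bash
python3 go.py .4677 -.1086 .0211 -91.64; python3 - <<'E'
from meas import *
d=cam("wrist"); cv2.imwrite('pics/w8.png',d['frame'])
for nm,a,b,z,h,ch in [("edge1",(204,20),(207,88),.020,4,0),("edge2",(213,200),(216,250),.020,3,0),
 ("stockIn",(229,103),(233.5,250),.035,3,2),("stockOut",(322,105),(317,250),.035,3,2),("heelend",(235,97),(317,97),.035,3,2),
 ("bladeOut",(60,97.5),(222,97.5),.024,3,0)]:
    g=d["frame"][:,:,ch]; q=subedge(g,a,b,half=h);P=plane(d,q,z);o,v=line(P);print(nm,q[[0,-1]].round(1).tolist(),P[[0,-1]].round(4)[:,:2].tolist(),np.degrees(np.arctan2(v[1],v[0])).round(2))
E
```

```text
t 11.775 p [ 0.4678 -0.1084  0.0215] q [-0.4   0.31 -0.5   0.76  0.   -1.94] yaw -91.64 zaxis [-2.e-04  1.e-04 -1.e+00] F [ 0.4  0.1 -1.6] op 0.408
shift cm (before turn) [0.02 0.01 0.04] turn [ 0.0002  0.0001 -0.    ] shift if turned first [0.02 0.01 0.04]
edge1 [[206.4, 19.9], [203.4, 88.2]] [[0.4915, -0.217], [0.495, -0.1921]] 85.48
edge2 [[210.5, 200.1], [213.6, 250.1]] [[0.4962, -0.1446], [0.4969, -0.1201]] 88.37
stockIn [[227.5, 103.0], [233.8, 250.0]] [[0.4835, -0.1858], [0.4851, -0.1266]] 88.47
stockOut [[323.3, 105.0], [317.6, 250.0]] [[0.448, -0.1841], [0.4496, -0.1255]] 88.5
heelend [[235.0, 95.5], [317.0, 95.5]] [[0.4805, -0.1884], [0.4503, -0.1875]] -1.62
bladeOut [[60.0, 97.5], [222.0, 96.3]] [[0.5521, -0.1902], [0.487, -0.1886]] -1.37
```

play_rows(series=[{"x": 0,"y": 0,"z": 0.07,"ax": 0,"ay": 0,"az": 0,"fingers": 3},{"x": 0,"y": 0,"z": 0,"ax": 0,"ay": 0,"az": 0,"fingers": 3},{"x": 0,"y": 0,"z": 0,"ax": 0,"ay": 0,"az": 0,"fingers": 3}])

```text
time: 12.2
eef_pos: [0.4679, -0.1084, 0.021]
eef_rot: [-0.697, 0.717, -0.0, 0.0]
contact_force: [-1.5, -0.7, 1.0]
opening: 0.399
```

play_rows(series=[{"x": 0,"y": -0.3,"z": 0,"ax": 0,"ay": 0,"az": 0,"fingers": 3},{"x": 0,"y": -0.3,"z": 0,"ax": 0,"ay": 0,"az": 0,"fingers": 3},{"x": 0,"y": -0.3,"z": 0,"ax": 0,"ay": 0,"az": 0,"fingers": 3},{"x": 0,"y": 0,"z": 0,"ax": 0,"ay": 0,"az": 0,"fingers": 3},{"x": 0,"y": 0,"z": 0,"ax": 0,"ay": 0,"az": 0,"fingers": 3}])

```text
time: 12.82
eef_pos: [0.4773, -0.1088, 0.021]
eef_rot: [-0.697, 0.717, -0.0, 0.0]
contact_force: [1.2, -0.9, 0.4]
opening: 0.401
```

play_rows(series=[{"x": 0,"y": -0.15,"z": 0,"ax": 0,"ay": 0,"az": 0,"fingers": 3},{"x": 0,"y": 0,"z": 0,"ax": 0,"ay": 0,"az": 0,"fingers": 3},{"x": 0,"y": 0,"z": 0,"ax": 0,"ay": 0,"az": 0,"fingers": 3}])

```text
time: 13.2
eef_pos: [0.4782, -0.1087, 0.0209]
eef_rot: [-0.697, 0.717, 0.0, -0.0]
contact_force: [-1.9, -0.8, 2.3]
opening: 0.405
```

play_rows(series=[{"x": 0,"y": -0.1,"z": 0,"ax": 0,"ay": 0,"az": 0,"fingers": 3},{"x": 0,"y": 0,"z": 0,"ax": 0,"ay": 0,"az": 0,"fingers": 3},{"x": 0,"y": 0,"z": 0,"ax": 0,"ay": 0,"az": 0,"fingers": 3}])

```text
time: 13.58
eef_pos: [0.4793, -0.1087, 0.0209]
eef_rot: [-0.697, 0.717, -0.0, 0.0]
contact_force: [-1.8, 0.7, 2.1]
opening: 0.409
```

play_rows(series=[{"x": 0,"y": -0.1,"z": 0,"ax": 0,"ay": 0,"az": 0,"fingers": 3},{"x": 0,"y": 0,"z": 0,"ax": 0,"ay": 0,"az": 0,"fingers": 3},{"x": 0,"y": 0,"z": 0,"ax": 0,"ay": 0,"az": 0,"fingers": 3}])

```text
time: 13.95
eef_pos: [0.4797, -0.1087, 0.0208]
eef_rot: [-0.697, 0.717, 0.0, -0.0]
contact_force: [-6.2, -0.1, 4.0]
opening: 0.406
```

```bash
python3 go.py .4677 -.1086 .0211 -91.64; python3 - <<'E'
from meas import *
d=cam("wrist"); cv2.imwrite('pics/w9.png',d['frame']);print(arm.state()["moment"])
E
```

```text
t 13.95 p [ 0.4797 -0.1087  0.0208] q [-0.39  0.32 -0.47  0.77 -0.   -1.94] yaw -91.64 zaxis [-1.3e-03 -1.0e-04 -1.0e+00] F [-6.2 -0.1  4. ] op 0.406
shift cm (before turn) [ 0.02  1.2  -0.03] turn [ 0.0013 -0.0001  0.    ] shift if turned first [ 0.02  1.2  -0.03]
[-0.22038524  0.9950878  -0.01363494]
```

View pics/w9.png

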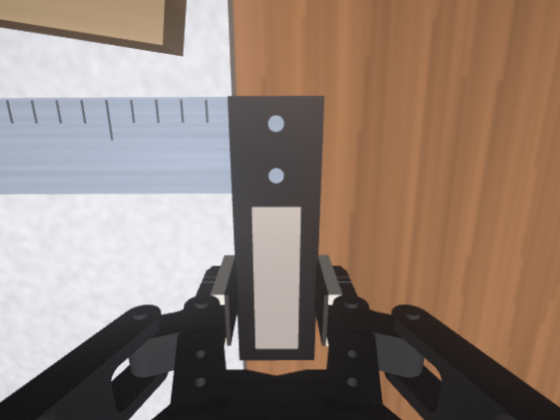

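play_rows(series=[{"x": 0.4,"y": 0,"z": 0,"ax": 0,"ay": 0,"az": 0,"fingers": 3},{"x": 0.4,"y": 0,"z": 0,"ax": 0,"ay": 0,"az": 0,"fingers": 3},{"x": 0.4,"y": 0,"z": 0,"ax": 0,"ay": 0,"az": 0,"fingers": 3},{"x": 0,"y": 0,"z": 0,"ax": 0,"ay": 0,"az": 0,"fingers": 3}])

```text
time: 14.5
eef_pos: [0.4795, -0.1204, 0.0208]
eef_rot: [-0.697, 0.717, 0.001, 0.0]
contact_force: [-5.2, 3.4, 4.1]
opening: 0.401
```

play_rows(series=[{"x": 0.3,"y": -0.02,"z": 0,"ax": 0,"ay": 0,"az": 0,"fingers": 3},{"x": 0.3,"y": 0,"z": 0,"ax": 0,"ay": 0,"az": 0,"fingers": 3},{"x": 0,"y": 0,"z": 0,"ax": 0,"ay": 0,"az": 0,"fingers": 3}])

```text
time: 14.88
eef_pos: [0.4793, -0.1259, 0.0207]
eef_rot: [-0.697, 0.717, 0.001, 0.0]
contact_force: [-3.6, 4.0, 5.7]
opening: 0.404
```

play_rows(series=[{"x": 0.3,"y": -0.02,"z": 0,"ax": 0,"ay": 0,"az": 0,"fingers": 3},{"x": 0.2,"y": 0,"z": 0,"ax": 0,"ay": 0,"az": 0,"fingers": 3},{"x": 0,"y": 0,"z": 0,"ax": 0,"ay": 0,"az": 0,"fingers": 3}])

```text
time: 15.25
eef_pos: [0.4792, -0.1306, 0.0207]
eef_rot: [-0.697, 0.717, 0.001, 0.0]
contact_force: [-5.7, 5.8, 6.6]
opening: 0.405
```

```bash
python3 go.py .4677 -.1386 .0211 -91.64; python3 - <<'E'
from meas import *
d=cam("wrist"); cv2.imwrite('pics/w10.png',d['frame']);print(arm.state()["moment"])
E
```

```text
t 15.25 p [ 0.4792 -0.1306  0.0207] q [-0.44  0.33 -0.46  0.78  0.   -1.98] yaw -91.59 zaxis [-0.0013  0.0024 -1.    ] F [-5.7  5.8  6.6] op 0.405
shift cm (before turn) [ 0.83  1.13 -0.04] turn [0.0014 0.0024 0.0009] shift if turned first [ 0.83  1.13 -0.04]
[1.00825858 0.87211841 0.20569256]
```

View pics/w10.png

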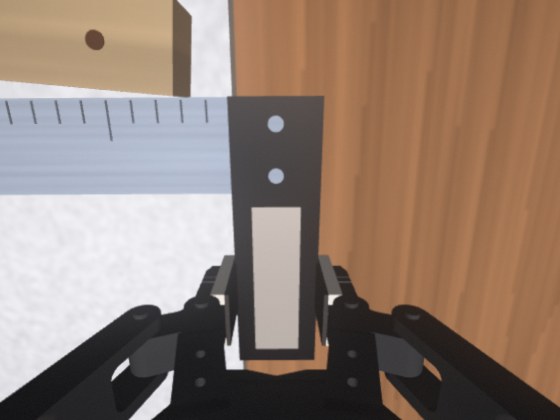

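play_rows(series=[{"x": 0.25,"y": -0.04,"z": 0,"ax": 0,"ay": 0,"az": 0,"fingers": 3},{"x": 0.2,"y": -0.02,"z": 0,"ax": 0,"ay": 0,"az": 0,"fingers": 3},{"x": 0,"y": 0,"z": 0,"ax": 0,"ay": 0,"az": 0,"fingers": 3}])

```text
time: 15.68
eef_pos: [0.4791, -0.1347, 0.0206]
eef_rot: [-0.697, 0.717, 0.002, 0.0]
contact_force: [-6.7, 8.0, 7.4]
opening: 0.405
```

play_rows(series=[{"x": 0.2,"y": -0.03,"z": 0,"ax": 0,"ay": 0,"az": 0,"fingers": 3},{"x": 0,"y": 0,"z": 0,"ax": 0,"ay": 0,"az": 0,"fingers": 3}])

```text
time: 15.92
eef_pos: [0.4791, -0.1364, 0.0205]
eef_rot: [-0.697, 0.717, 0.002, 0.0]
contact_force: [-8.1, 9.2, 8.0]
opening: 0.402
```

```bash
python3 go.py .4677 -.1408 .0211 -91.64; python3 - <<'E'
from meas import *
d=cam("wrist"); cv2.imwrite('pics/w11.png',d['frame']);print(arm.state()["moment"])
E
```

```text
t 15.925 p [ 0.4791 -0.1364  0.0205] q [-0.45  0.33 -0.46  0.78  0.   -1.99] yaw -91.57 zaxis [-0.0028  0.0036 -1.    ] F [-8.1  9.2  8. ] op 0.402
shift cm (before turn) [ 0.47  1.13 -0.05] turn [0.0029 0.0036 0.0011] shift if turned first [ 0.47  1.13 -0.06]
[1.47228789 1.42046365 0.16992572]
```

View pics/w11.png

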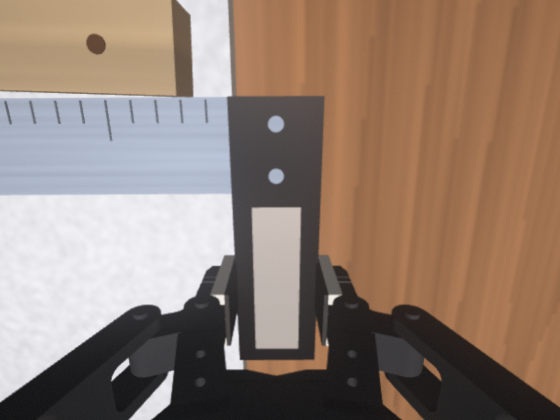

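play_rows(series=[{"x": 0.15,"y": -0.02,"z": -0.03,"ax": 0,"ay": 0,"az": 0,"fingers": 3},{"x": 0,"y": 0,"z": 0,"ax": 0,"ay": 0,"az": 0,"fingers": 3}])

```text
time: 16.23
eef_pos: [0.4791, -0.1379, 0.0207]
eef_rot: [-0.697, 0.717, 0.002, 0.0]
contact_force: [-8.9, 8.3, 7.7]
opening: 0.404
```

play_rows(series=[{"x": 0.15,"y": -0.02,"z": 0,"ax": 0,"ay": 0,"az": 0,"fingers": 3},{"x": 0,"y": 0,"z": 0,"ax": 0,"ay": 0,"az": 0,"fingers": 3}])

```text
time: 16.48
eef_pos: [0.4791, -0.1392, 0.0207]
eef_rot: [-0.697, 0.717, 0.003, 0.0]
contact_force: [-10.0, 9.5, 8.5]
opening: 0.402
```

```bash
python3 go.py .4677 -.1408 .0211 -91.64; python3 - <<'E'
from meas import *
d=cam("wrist"); cv2.imwrite('pics/w12.png',d['frame'][:230]);print(arm.state()["moment"])
E
```

```text
t 16.475 p [ 0.4791 -0.1392  0.0207] q [-0.45  0.34 -0.46  0.79  0.   -2.  ] yaw -91.57 zaxis [-0.0035  0.004  -1.    ] F [-10.    9.5   8.5] op 0.402
shift cm (before turn) [ 0.19  1.13 -0.04] turn [0.0036 0.0039 0.0013] shift if turned first [ 0.19  1.13 -0.04]
[1.66289513 1.52870177 0.2051033 ]
```

View pics/w12.png

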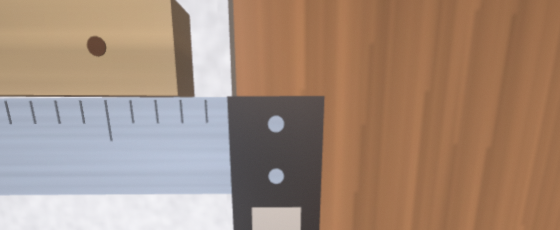

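play_rows(series=[{"x": 0.1,"y": -0.04,"z": -0.02,"ax": 0,"ay": 0,"az": 0,"fingers": 3},{"x": 0,"y": 0,"z": 0,"ax": 0,"ay": 0,"az": 0,"fingers": 3}])

```text
time: 16.77
eef_pos: [0.479, -0.14, 0.0207]
eef_rot: [-0.697, 0.717, 0.003, 0.0]
contact_force: [-9.7, 10.2, 7.8]
opening: 0.403
```

play_rows(series=[{"x": 0.1,"y": -0.03,"z": 0,"ax": 0,"ay": 0,"az": 0,"fingers": 3},{"x": 0,"y": 0,"z": 0,"ax": 0,"ay": 0,"az": 0,"fingers": 3}])

```text
time: 17.02
eef_pos: [0.479, -0.1403, 0.0207]
eef_rot: [-0.697, 0.717, 0.004, 0.0]
contact_force: [-11.4, 13.6, 10.6]
opening: 0.405
```

```bash
python3 go.py .4677 -.1408 .0211 -91.64; python3 - <<'E'
from meas import *
d=cam("wrist"); cv2.imwrite('pics/w13.png',d['frame'][:230]);print(arm.state()["moment"])
E
```

```text
t 17.025 p [ 0.479  -0.1403  0.0207] q [-0.46  0.34 -0.45  0.79  0.   -2.  ] yaw -91.55 zaxis [-0.0047  0.0058 -1.    ] F [-11.4  13.6  10.6] op 0.405
shift cm (before turn) [ 0.08  1.13 -0.04] turn [0.0048 0.0056 0.0016] shift if turned first [ 0.08  1.13 -0.04]
[2.48974481 1.79043391 0.18747226]
```

View pics/w13.png

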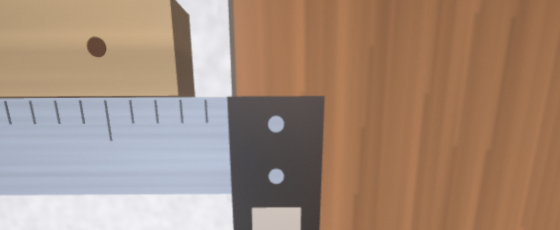

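play_rows(series=[{"x": 0.06,"y": -0.08,"z": -0.02,"ax": 0,"ay": 0,"az": 0,"fingers": 3},{"x": 0,"y": 0,"z": 0,"ax": 0,"ay": 0,"az": 0,"fingers": 3},{"x": 0,"y": 0,"z": 0,"ax": 0,"ay": 0,"az": 0,"fingers": 3}])

```text
time: 17.45
eef_pos: [0.4791, -0.1403, 0.0207]
eef_rot: [-0.698, 0.717, 0.005, 0.0]
contact_force: [-13.3, 14.8, 10.3]
opening: 0.402
```

play_rows(series=[{"x": 0.06,"y": 0,"z": 0,"ax": 0,"ay": 0,"az": 0,"fingers": 3},{"x": 0,"y": 0,"z": 0,"ax": 0,"ay": 0,"az": 0,"fingers": 3},{"x": 0,"y": 0,"z": 0,"ax": 0,"ay": 0,"az": 0,"fingers": 3},{"x": 0,"y": 0,"z": 0,"ax": 0,"ay": 0,"az": 0,"fingers": 3}])

```text
time: 17.95
eef_pos: [0.479, -0.1405, 0.0207]
eef_rot: [-0.698, 0.716, 0.005, 0.001]
contact_force: [-13.4, 17.5, 11.9]
opening: 0.403
```

```bash
python3 go.py .4677 -.1408 .0211 -91.64; python3 - <<'E'
from meas import *
d=cam("wrist"); cv2.imwrite('pics/w14.png',d['frame'][:230]);print(arm.state()["moment"])
for nm,a,b,z,h,ch in [("edge1",(230,10),(233,85),.020,4,0),("batTop",(10,94.5),(165,95.5),.045,3,0),
 ("stockIn",(229,103),(233.5,250),.034,3,2),("stockOut",(322,105),(317,250),.034,3,2),("bladeIn",(20,193.5),(222,193),.024,3,0)]:
    g=d["frame"][:,:,ch]; q=subedge(g,a,b,half=h);P=plane(d,q,z);o,v=line(P);print(nm,q[[0,-1]].round(1).tolist(),P[[0,-1]].round(4)[:,:2].tolist(),np.degrees(np.arctan2(v[1],v[0])).round(2))
E
```

```text
t 17.95 p [ 0.479  -0.1405  0.0207] q [-0.46  0.34 -0.45  0.79  0.   -2.  ] yaw -91.51 zaxis [-0.0059  0.0076 -1.    ] F [-13.4  17.5  11.9] op 0.403
shift cm (before turn) [ 0.06  1.13 -0.03] turn [0.0062 0.0074 0.0023] shift if turned first [ 0.06  1.13 -0.04]
[3.38360198 2.17224049 0.22829204]
edge1 [[228.2, 10.1], [231.3, 85.1]] [[0.4942, -0.2517], [0.4948, -0.2249]] 88.68
batTop [[10.0, 96.2], [165.0, 97.0]] [[0.5663, -0.2222], [0.5143, -0.2204]] -1.64
stockIn [[227.2, 103.1], [234.4, 250.0]] [[0.495, -0.218], [0.4962, -0.1588]] 88.91
stockOut [[323.7, 105.1], [318.3, 250.0]] [[0.4594, -0.2163], [0.4607, -0.1577]] 88.69
bladeIn [[20.0, 194.8], [222.0, 193.5]] [[0.5886, -0.1829], [0.5012, -0.1809]] -1.27
```

View pics/w14.png

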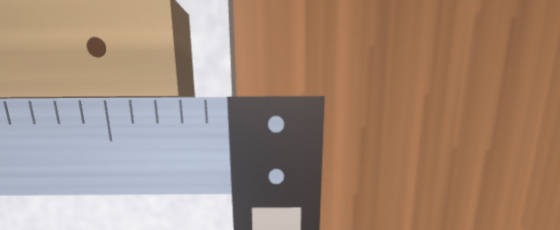

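play_rows(series=[{"x": -0.12,"y": 0.08,"z": -0.04,"ax": 0,"ay": 0,"az": 0,"fingers": 3},{"x": 0,"y": 0,"z": 0,"ax": 0,"ay": 0,"az": 0,"fingers": 3},{"x": 0,"y": 0,"z": 0,"ax": 0,"ay": 0,"az": 0,"fingers": 3}])

```text
time: 18.38
eef_pos: [0.4789, -0.1405, 0.021]
eef_rot: [-0.698, 0.717, 0.004, 0.0]
contact_force: [-10.8, 12.0, 5.9]
opening: 0.4
```

play_rows(series=[{"x": -0.1,"y": 0.06,"z": -0.04,"ax": 0,"ay": 0,"az": 0,"fingers": 3},{"x": 0,"y": 0,"z": 0,"ax": 0,"ay": 0,"az": 0,"fingers": 3},{"x": 0,"y": 0,"z": 0,"ax": 0,"ay": 0,"az": 0,"fingers": 3}])

```text
time: 18.75
eef_pos: [0.4789, -0.1405, 0.0213]
eef_rot: [-0.697, 0.717, 0.003, -0.0]
contact_force: [-7.5, 6.0, 1.3]
opening: 0.4
```

```bash
python3 go.py .4677 -.1408 .0211 -91.64
```

```text
t 18.75 p [ 0.4789 -0.1405  0.0213] q [-0.45  0.34 -0.45  0.79  0.   -2.  ] yaw -91.57 zaxis [-0.0043  0.0036 -1.    ] F [-7.5  6.   1.3] op 0.4
shift cm (before turn) [0.06 1.12 0.03] turn [0.0044 0.0035 0.0012] shift if turned first [0.06 1.12 0.02]
```

play_rows(series=[{"x": -0.06,"y": 0.09,"z": 0,"ax": 0,"ay": 0,"az": 0,"fingers": 3},{"x": 0,"y": 0,"z": 0,"ax": 0,"ay": 0,"az": 0,"fingers": 3},{"x": 0,"y": 0,"z": 0,"ax": 0,"ay": 0,"az": 0,"fingers": 3}], newtons=20)

```text
time: 19.12
eef_pos: [0.4789, -0.1405, 0.0216]
eef_rot: [-0.697, 0.717, 0.002, -0.0]
contact_force: [-4.7, 3.8, -0.4]
opening: 0.405
```

```bash
python3 go.py .4677 -.1408 .0211 -91.64
```

```text
t 19.125 p [ 0.4789 -0.1405  0.0216] q [-0.45  0.33 -0.45  0.79  0.   -2.  ] yaw -91.58 zaxis [-0.0028  0.0025 -1.    ] F [-4.7  3.8 -0.4] op 0.405
shift cm (before turn) [0.06 1.12 0.05] turn [0.0029 0.0024 0.001 ] shift if turned first [0.06 1.12 0.05]
```

play_rows(series=[{"x": 0,"y": 0,"z": 0,"ax": 0,"ay": 0,"az": 0,"fingers": 3.9},{"x": 0,"y": 0,"z": 0,"ax": 0,"ay": 0,"az": 0,"fingers": 4.5},{"x": 0,"y": 0,"z": 0,"ax": 0,"ay": 0,"az": 0,"fingers": 5.2},{"x": 0,"y": 0,"z": 0,"ax": 0,"ay": 0,"az": 0,"fingers": 5.5},{"x": 0,"y": 0,"z": 0,"ax": 0,"ay": 0,"az": 0,"fingers": 5.5}])

```text
time: 19.75
eef_pos: [0.4804, -0.1417, 0.0224]
eef_rot: [-0.697, 0.717, -0.0, 0.0]
contact_force: [-0.0, -0.8, 0.7]
opening: 0.639
```

```bash
python3 go.py .4677 -.1408 .0211 -91.64; python3 - <<'E'
from meas import *
d=cam("wrist"); cv2.imwrite('pics/w15.png',d['frame'])
E
```

```text
t 19.75 p [ 0.4804 -0.1417  0.0224] q [-0.45  0.33 -0.45  0.78  0.   -2.  ] yaw -91.64 zaxis [ 2.e-04 -1.e-04 -1.e+00] F [-0.  -0.8  0.7] op 0.639
shift cm (before turn) [-0.06  1.27  0.13] turn [-0.0002 -0.0001 -0.    ] shift if turned first [-0.06  1.27  0.13]
```

View pics/w15.png

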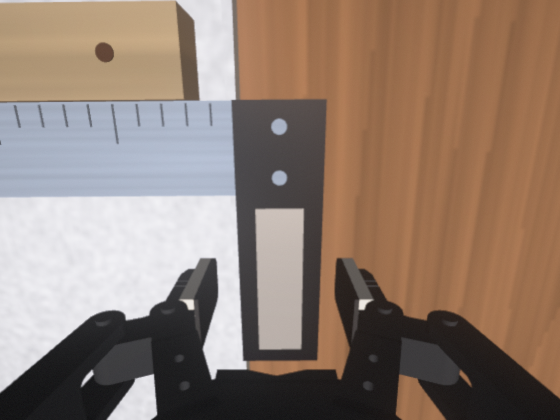

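Released cleanly: the blade edge (row 100) lies along the batten, and the stock lies against the edge at column 236. Now straight up and look.

play_rows(series=[{"x": 0,"y": 0,"z": -1,"ax": 0,"ay": 0,"az": 0,"fingers": 5.5},{"x": 0,"y": 0,"z": -2,"ax": 0,"ay": 0,"az": 0,"fingers": 5.5},{"x": 0,"y": 0,"z": -3,"ax": 0,"ay": 0,"az": 0,"fingers": 5.5},{"x": 0,"y": 0,"z": -3,"ax": 0,"ay": 0,"az": 0,"fingers": 5.5},{"x": 0,"y": 0,"z": -3,"ax": 0,"ay": 0,"az": 0,"fingers": 8},{"x": 0,"y": 0,"z": -3,"ax": 0,"ay": 0,"az": 0,"fingers": 8},{"x": 0,"y": -1,"z": -2,"ax": 0,"ay": 0,"az": 0,"fingers": 8},{"x": 0,"y": 0,"z": 0,"ax": 0,"ay": 0,"az": 0,"fingers": 8},{"x": 0,"y": 0,"z": 0,"ax": 0,"ay": 0,"az": 0,"fingers": 8}])

```text
time: 20.92
eef_pos: [0.4897, -0.1417, 0.1917]
eef_rot: [-0.697, 0.717, 0.0, -0.0]
contact_force: [0.3, -0.1, -0.1]
opening: 0.935
```

```bash
python3 - <<'E'
from meas import *
d=cam("wrist"); cv2.imwrite('pics/w16.png',d['frame']); np.savez('w16.npz',**d)
d=cam("side"); cv2.imwrite('pics/s16.png',cv2.resize(d['frame'][130:270,200:400],None,fx=4,fy=4,interpolation=cv2.INTER_CUBIC))
E
```

```text
(no output)
```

View pics/w16.png

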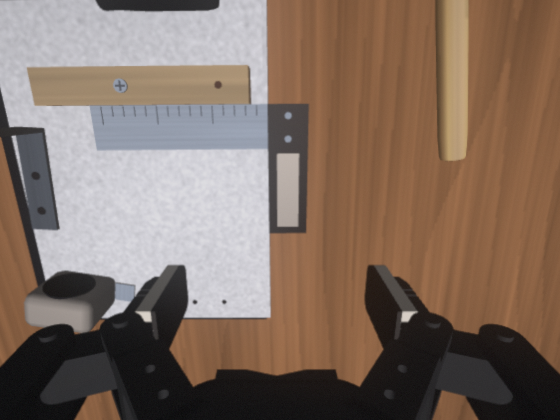

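View pics/s16.png

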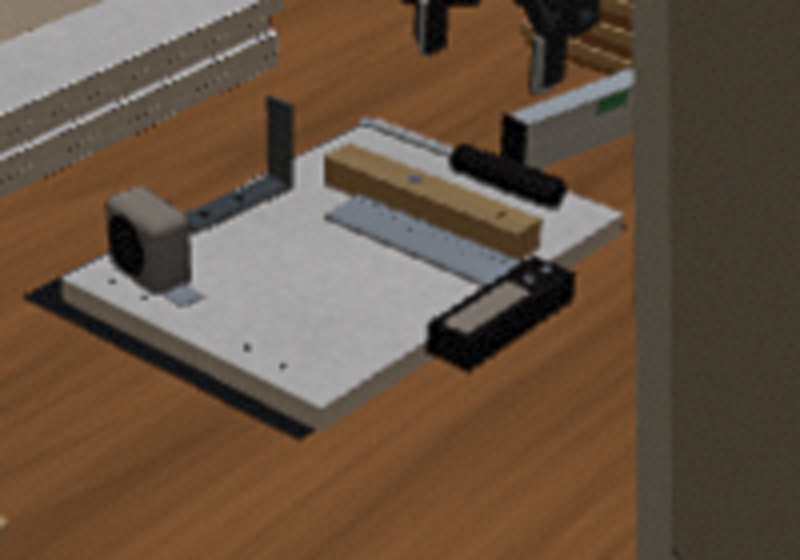

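```bash
python3 - <<'E'
from meas import *
d=dict(np.load("w16.npz"))
cv2.imwrite("pics/c16.png",cv2.resize(d["frame"][55:245,80:330],None,fx=3.2,fy=3.1,interpolation=cv2.INTER_CUBIC))
for nm,a,b,z,h,ch in [("edgeA",(268,10),(268,95),.020,3,0),("edgeB",(269.5,240),(270,310),.020,3,0),("batTopL",(45,105),(240,103.5),.045,2,0),("batTopR",(40,66),(240,66),.045,3,0),
 ("stockIn",(268.5,155),(270.5,228),.034,3,0),("stockOut",(309,110),(306,228),.034,3,2),("bladeIn",(105,150),(262,149),.024,3,0)]:
    g=d["frame"][:,:,ch]; q=subedge(g,a,b,half=h);P=plane(d,q,z);o,v=line(P);print(nm,q[[0,-1]].round(1).tolist(),P[[0,-1]].round(4)[:,:2].tolist(),np.degrees(np.arctan2(v[1],v[0])).round(2))
c=cloud(d)
for p in [(288,130),(300,190),(275,225),(110,130),(180,130),(250,130),(110,180),(180,180),(250,180)]: print(p,c[p[1]-2:p[1]+3,p[0]-2:p[0]+3].mean((0,1)).round(4))
E
```

```text
edgeA [[266.5, 10.0], [267.4, 95.0]] [[0.4929, -0.2954], [0.4946, -0.2278]] 88.81
edgeB [[269.2, 240.0], [270.2, 310.0]] [[0.4978, -0.0874], [0.4996, -0.0046]] 88.69
batTopL [[45.0, 105.4], [240.0, 103.8]] [[0.6802, -0.2243], [0.5171, -0.2207]] -1.24
batTopR [[40.0, 66.6], [240.0, 64.6]] [[0.6774, -0.2544], [0.5153, -0.2508]] -1.23
stockIn [[267.8, 155.0], [269.0, 228.0]] [[0.4958, -0.176], [0.4972, -0.1057]] 88.71
stockOut [[308.4, 110.0], [305.6, 228.0]] [[0.4591, -0.214], [0.4618, -0.1047]] 88.73
bladeIn [[105.0, 149.6], [262.0, 148.5]] [[0.6473, -0.1841], [0.5012, -0.1808]] -1.22
(288, 130) [ 0.4771 -0.1975  0.0334]
(300, 190) [ 0.4669 -0.1425  0.0336]
(275, 225) [ 0.4913 -0.1085  0.0338]
(110, 130) [ 0.6399 -0.2016  0.0233]
(180, 130) [ 0.5756 -0.1997  0.0236]
(250, 130) [ 0.5115 -0.1978  0.0236]
(110, 180) [ 0.6501 -0.1544  0.0194]
(180, 180) [ 0.582  -0.1524  0.0197]
(250, 180) [ 0.5143 -0.1504  0.0195]
```

View pics/c16.png

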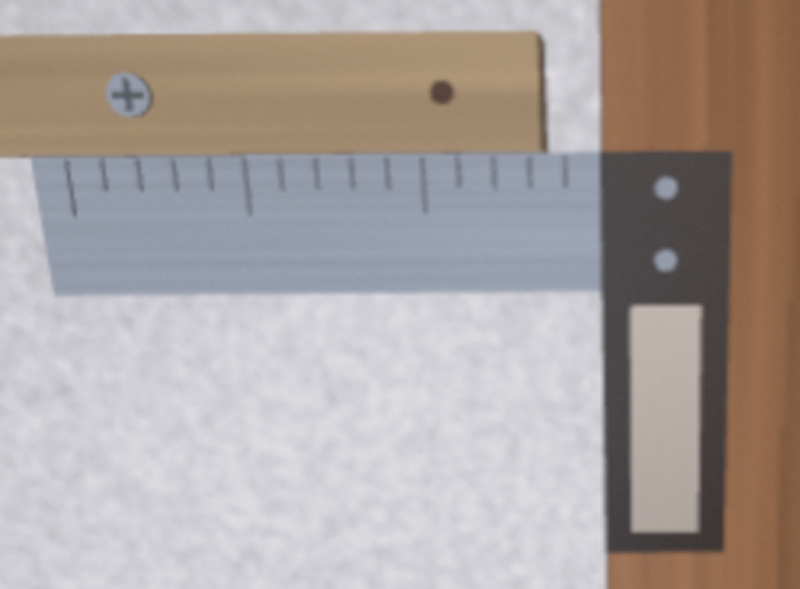

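```bash
python3 -c "
from cell import sign_off,arm
print(arm.state()['time']);print(sign_off())"
```

```text
21.025
the job is handed in; nothing more can be done
None
```

I squared up the batten with the black try square and handed the job in at 21.0 s of the 72 s. The square lies released in place with the batten true. `sign_off` gives no verdict, so the figures below are my own measurements.

I gripped the square across its stock and laid the blade on the panel left of the batten. Then I bore the stock on the front edge and slid it sideways until the blade lay flush along the batten.

**Pressing home:** the wrist read about 13 N towards the edge and 15–17 N sideways, held for about 0.8 s. After allowing for friction that is roughly 8 N on the batten. The 8 N is an estimate, since I had no direct reading of that contact. I then eased the load off before opening the fingers and lifting straight up.

Last checks, from the wrist camera after backing off:

| Check | Measured | Limit |
|---|---|---|
| Stock to panel's front edge, at two points along the stock | about 0.1 mm | 2 mm |
| Blade's outer edge to batten's side, near the heel and at the tip | about 0.5 mm | 2 mm |
| Batten off square to the edge | about 0.0015 rad | 0.02 rad |
| Blade's top height along its length | 23.3–23.6 mm, level to 0.3 mm | – |

The camera calibration is only good to about 2 mm, so the sub-millimetre figures rest on edges measured against each other in one picture. In one picture taken while pressing, the batten read about 0.006 rad off square. The clearer view afterwards did not show that.

The bystanders in view look untouched. I did not measure their positions, and not all of them were in the final pictures.

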